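# Roll the half bottle to its show mark

## Task

The half bottle lying on the black bar mat must be put on show over the cream band. Roll it along the mat with your fingertips on its top, in as many strokes as you need, until it lies still lengthwise along the band with its centre line over the band, and then take your hand away. Do not lift it, pinch it or shove it low on its side, and leave the candle, the tumbler and the bottle stopper where they stand.

Things in the scene. Friction and masses are not known exactly. Their poses are not given: they have to be found in the camera images.
- bottle: Half bottle lying on the mat: dark, red capsule, 62 mm diameter, 241 mm long, 0.5 to 0.75 kg. Origin at the centre of its base; z axis from base to neck, level, at the start away from the robot; x and y turn as it rolls. Its top lies 66 mm above the table. It rolls across its own axis; the top moves twice as far as the centre. The rubber mat slows it, so it soon stops when let go gently.
- bottle_mid (a point): Point on the bottle's axis, 80 mm from its base, near its centre of mass: the place to push, in the straight 62 mm part (up to 130 mm from the base; beyond, it narrows to the neck). It is 31 mm above the mat and 31 mm below the top of the lying bottle. Axes as the bottle's.
- bar_mat: Flat black rubber bar mat fixed on the table, 260 mm (its x) by 340 mm (its y) by 4 mm; origin at the centre of its underside on the table; its top is 4 mm above the table. The bottle rolls along the mat's y axis, either way.
- band: Cream band flat on the mat (nothing to feel), 250 mm long along its x axis (away from the robot), 30 mm wide along its y axis. Origin on the band's centre line, 5 mm from the end nearest the robot, at table height. At the start the bottle's centre line lies 70 to 120 mm to the left or right of it, and the bottle's base is level with its origin.
- candle: White pillar candle, 64 mm diameter, 94 mm high, stands loose beside one end of the mat; origin at the centre of its underside. To be left alone.
- tumbler: Clear glass tumbler, 80 mm diameter, 90 mm high, stands loose beside the other end of the mat; origin at the centre of its underside. To be left alone.
- stopper: Pale bottle stopper, 35 mm diameter, 48 mm high, stands loose between the mat and the robot; origin at the centre of its underside. To be left alone.

How it is judged:
On the way:
1. the bottle has turned about its own axis by at least 70 degrees, i.e. it rolls (angle between bottle_mid's own x axis and vertical below 1.92 rad).
At the end, for the whole second after the job is handed in: The half bottle lies still on the mat along the cream band: its mid point within 15 mm of the band's centre line (so over the band), not shifted by more than 40 mm lengthwise, its axis within 0.2 rad of the band's (y of bottle_mid in the frame of band between -0.015 and 0.015 m and x of bottle_mid in the frame of band between 0.04 and 0.12 m and angle between the z axis of bottle_mid and the x axis of band, either way round below 0.2 rad and height (world z) of bottle_mid below 0.04 m and linear speed of bottle below 0.01 m/s and angular speed of bottle below 0.3 rad/s); the robot touches nothing.
It fails at once if the bottle is lifted off the mat or stood up (height (world z) of bottle_mid above 0.05 m or angle between bottle_mid's own z axis and vertical below 1.35 rad or angle between bottle_mid's own z axis and vertical above 1.8 rad).
It fails at once if the bottle is pushed or held with the fingers low at its sides instead of on its top (touched with the grasp point less than 52 mm above the table, fingertips below the bottle's axis) (contact force between the fingers and bottle above 0.5 N and height (world z) of the grasp point below 0.052 m).
It fails at once if the candle is disturbed (distance of candle from where it was at the start of the episode above 0.015 m or angle between candle's own z axis and vertical above 0.3 rad).
It fails at once if the tumbler is disturbed (distance of tumbler from where it was at the start of the episode above 0.015 m or angle between tumbler's own z axis and vertical above 0.3 rad).
It fails at once if the stopper is disturbed (distance of stopper from where it was at the start of the episode above 0.015 m or angle between stopper's own z axis and vertical above 0.5 rad).
It also fails if it takes over 58 s, if anything falls off the work surface, if the arm or the gripper's body presses on something with over 40 N, if the wrist force passes 120 N, or if a joint passes its speed limit or range.

## Robot

A 7-joint arm with a two-finger parallel gripper is mounted at the origin on a cart in front of the work surface, level with it; the furniture and walls round the work are solid. World frame = base frame: x ahead of the robot, y to its left, z up, the work surface at z = 0. Lengths are in m, angles in rad, forces in N, time in s.
With the tool pointing down it reaches from about 0.4 to 0.85 m from the base axis. Payload 4.5 kg.
Tool frame: the origin (TCP) lies at the very end of the fingers, on their centre line; the grasp point (between the pads) lies 19 mm behind it (r.grip_point_offset is the distance from the TCP to the grasp point, in m); y points along the fingers, x is the direction in which the jaws open and shut, and the axes are right-handed (so a half turn about y gives the same grasp; the last joint's range is limited). The gripper opens to 88 mm and grips with 3 to 60 N. Pads are 18 mm wide; open, the fingers measure 123 mm over their backs; the gripper's body (75 mm by 187 mm) begins 45 mm behind the grasp point.
Start: joints at [-1.292, 0.689, -0.195, 1.565, 0.157, 0.902, -0.215], TCP at [0.151, 0.606, 0.239] pointing down, gripper open.
Joint ranges: [-3.01, 3.01], [-0.46, 2.08], [-1.47, 1.51], [0.13, 2.56], [-1, 4.14], [0.04, 2.09], [-2.66, 2.66]. Speed limits (rad/s): [2.57, 2.57, 3.14, 3.14, 3.14, 3.14, 3.14].

## Interface

Orientations are given as a unit quaternion [x, y, z, w].
In Python, from plant import get_state, snapshot, camera_params, job, r gives the robot as it stands.
- The arm moves only by the tool carry_out, never from a script. Its arguments are lists of equal length, an entry for each row: "offset": the shift along the world's x, y, z in m, a list of three; "twist": the turn about the world's z in degrees. In form: {"offset": [[tx, ty, tz], ...], "twist": [twist, ...]}. A call has 1 to 8 rows; each row shifts and turns the commanded pose from where the row before left it; what a row does not reach is not made up. A row lasts 1/8 s, in which the tool goes at most 62.5 mm and 10.7 degrees, less where a joint would pass 70% of its speed; a pose out of reach is approached as far as the arm can. A call with a gripper value outside its range is refused whole. "grip" is the finger opening in m, from 0 to 0.0881, set as the call begins (left out, the last holds). The fingers move at their own pace and stop on an object; "newtons" is the grip in N (left out, the last holds). Time passes only in rows, so rows that do not move let the fingers close. It gives the time, the measured TCP pose, the force and the opening at its end, in the units of the state.
- get_state(): the state, without advancing time (a new reading comes with each control period).
- snapshot(name): name is "scene" or "top"; returns the picture (384x512x3 uint8, red, green, blue); there is no depth.
- camera_params(name): a dict with "camera_matrix" (3x3 intrinsics, pixels), "eye" and "orientation" of the camera in the world. Camera axes: x right, y up, looking along -z (the intrinsics and any distortion apply to the point x, -y, -z); pixel columns grow to the right and rows downward; lengths in m; the calibration is good to about 2 mm. A picture is of the moment at which its call begins. camera_params takes no time and is no camera call.
- job.finish_job(): hands the job in, once; it reports no verdict.
The state is a dict: "clock": time; "q": joint angles; "qd": joint speeds; "joint_torque": joint torques, N m; "tool_pos": TCP position; "eef_rot": TCP orientation; "contact_force": force on the tool from outside, world axes, zero at the start; "moment": the same for the moment, N m; "opening": opening from 0.0 (shut) to 1.0 (fully open).
Only numpy, scipy, OpenCV 4.12 (cv2) and the standard library are available. Lean on these libraries where they do the work, as an engineer would, in place of code of your own. Each camera call takes 0.05 s, during which the arm holds its last target. There are 200 camera calls.

## Working session

There is one attempt and no reset: what is moved stays moved. The work goes in short steps, Python scripts to look and compute and a tool call to move; the robot and the scene stay as the last step left them, time stands still between calls to the robot, and variables do not carry over. Pictures are saved under pics/ and viewed, about 8 in all and at most 12, crops included, and the job is handed in when it is done.

Besides the shell and the picture viewer there is one more tool, called after ">>>" in YAML: its name, and indented under it one key for each argument. carry_out: Moves the arm, as the interface text tells. Its arguments: {"type":"object","properties":{"offset":{"type":"array"},"twist":{"type":"array"},"grip":{"type":"number"},"newtons":{"type":"number"}},"required":["offset","twist"]}

```bash
mkdir -p pics; cat > h.py <<'E'
import numpy as np, cv2
from scipy.spatial.transform import Rotation as R
from plant import get_state, snapshot, camera_params, job, r
def cam(n):
    p=camera_params(n); return p,np.array(p["camera_matrix"]),np.array(p["eye"]),p["orientation"]
def rot(o):
    o=np.array(o); return o if o.shape==(3,3) else R.from_quat(o).as_matrix()
def px2w(n,u,v,z):
    p,K,e,o=cam(n); d=np.linalg.inv(K)@[u,v,1]; d=rot(o)@(d*[1,-1,-1]); return e+d*(z-e[2])/d[2]
def shot(n,f,crop=None,s=1):
    im=cv2.cvtColor(snapshot(n),cv2.COLOR_RGB2BGR)
    if crop: a,b,c,d=crop; im=im[b:d,a:c]
    cv2.imwrite("pics/"+f,cv2.resize(im,None,fx=s,fy=s,interpolation=cv2.INTER_CUBIC)); return im
E
python3 - <<'E'
from h import *
shot("top","t0.png",s=1.5); shot("scene","s0.png",s=1.5)
for n in("top","scene"): print(camera_params(n))
s=get_state(); print(s)
E
```

```text
{'camera_matrix': array([[388.14634683,   0.        , 250.65622775],
       [  0.        , 388.14634683, 193.80725503],
       [  0.        ,   0.        ,   1.        ]]), 'eye': array([0.42303739, 0.24500339, 1.00390342]), 'orientation': array([-0.04345093,  0.05053138,  0.71221462, -0.69879105])}
{'camera_matrix': array([[488.97100681,   0.        , 252.77855931],
       [  0.        , 488.97100681, 196.12021074],
       [  0.        ,   0.        ,   1.        ]]), 'eye': array([ 0.22304799, -0.30505199,  0.8537222 ]), 'orientation': array([ 0.31197408, -0.08806432, -0.24195272,  0.9145358 ])}
{'clock': 0.1, 'q': array([-1.29217013,  0.68989258, -0.19449426,  1.56622412,  0.15732657,
        0.9025045 , -0.21509834]), 'qd': array([ 0.00056192, -0.00040133, -0.00199115, -0.00227403, -0.00141991,
        0.0007087 ,  0.00027358]), 'joint_torque': array([-3.56325902e-03, -5.28502750e+01, -1.27221253e+00, -1.53837508e+01,
       -5.26696688e-02,  1.97827496e-03,  3.31429305e-05]), 'tool_pos': array([0.15141927, 0.60580303, 0.23799853]), 'eef_rot': array([ 0.55769467,  0.43480485, -0.43564456, -0.55689785]), 'contact_force': array([-0.41385177,  0.26594245, -0.35905747]), 'moment': array([-0.01368067, -0.00149561, -0.03996259]), 'opening': 1.0006262194492361}
```

View pics/t0.png

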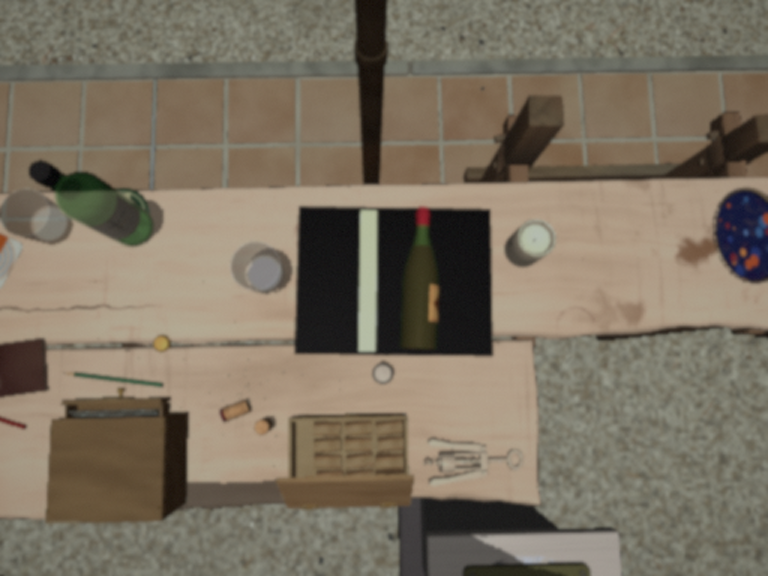

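View pics/s0.png

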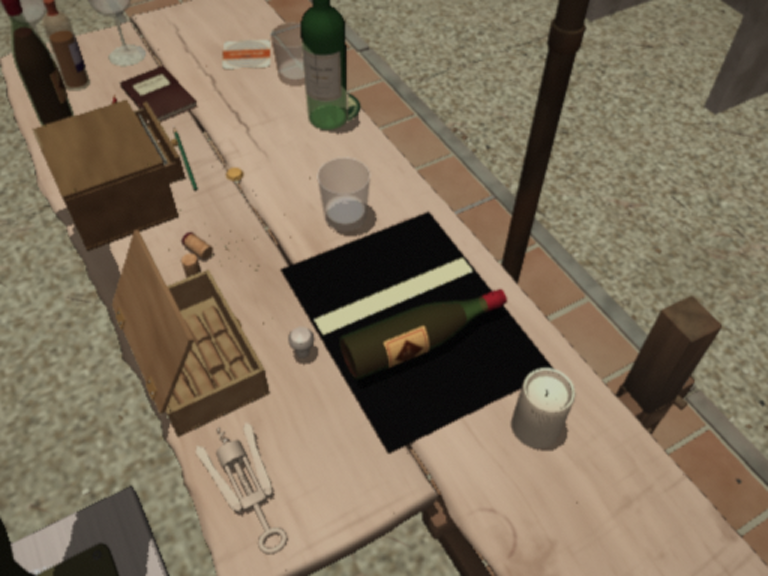

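The top view shows the mat (px 298-492 × 208-354 in the 1.5× picture), the band at column ~368, and the bottle at column ~419-423, right of the band. The candle is to the right at (535,240), the tumbler to the left at (265,270) and the stopper at (383,373). The arm is not in view.

```bash
python3 - <<'E'
from h import *
def P(l,n,u,v,z): print(l,n,px2w(n,u/1.5,v/1.5,z).round(3))
for l,u,v,z in [("bandfar",369.5,209,.004),("bandnear",367.5,352,.004),("matFL",300,208,.004),("matFR",491,209,.004),("matNL",296,353,.004),("matNR",492,355,.004),
 ("botbase",419,349,.035),("baseL",401,348,.035),("baseR",437,349,.035),("mid",420,300,.035),("capsule",423,208,.035),("stopper",383,373,.048),("candletop",535,240,.094),("tumblerbase",268,272,0)]: P(l,"top",u,v,z)
for l,u,v,z in [("bandfar",467,266,.004),("bandnear",321,327,.004),("candlebase",538,435,0),("capsule",496,298,.035),("base",352,356,.035),("tumbtop",344,175,.09)]: P(l,"scene",u,v,z)
s=get_state();M=rot(s['eef_rot']);print(M.round(3), r.grip_point_offset)
E
```

```text
bandfar top [0.702 0.242 0.004]
bandnear top [0.451 0.25  0.004]
matFL top [0.706 0.365 0.004]
matFR top [0.699 0.027 0.004]
matNL top [0.452 0.372 0.004]
matNR top [0.442 0.037 0.004]
botbase top [0.454 0.165 0.035]
baseL top [0.456 0.194 0.035]
baseR top [0.453 0.135 0.035]
mid top [0.536 0.161 0.035]
capsule top [0.694 0.151 0.035]
stopper top [0.416 0.225 0.048]
candletop top [ 0.622 -0.021  0.094]
tumblerbase top [0.594 0.421 0.   ]
bandfar scene [0.702 0.245 0.004]
bandnear scene [0.458 0.252 0.004]
candlebase scene [ 0.624 -0.033  0.   ]
capsule scene [0.687 0.155 0.035]
base scene [0.463 0.17  0.035]
tumbtop scene [0.592 0.429 0.09 ]
[[ 0.242 -0.    -0.97 ]
 [ 0.97  -0.002  0.242]
 [-0.002 -1.    -0.   ]] 0.0187
```

The two cameras agree to within 1 cm. The band centre line is at about y=0.248 and the bottle axis at about y=0.162 (mid x≈0.535), so the bottle has to roll about 85 mm in +y. I'll span the fingers along the bottle axis and make several short strokes on its top.

>>> carry_out:
  offset:
    - [0.04,-0.046,0]
    - [0.04,-0.046,0]
    - [0.04,-0.046,0]
    - [0.04,-0.046,0]
    - [0.04,-0.046,0]
    - [0.04,-0.046,0]
    - [0.04,-0.046,0]
    - [0.04,-0.046,0]
  twist: [-9.9,-9.9,-9.9,-9.9,-9.9,-9.9,-9.9,-9.9]
  grip: 0.05

```text
clock: 1.1
tool_pos: [0.4723, 0.2369, 0.2386]
eef_rot: [-0.707, 0.022, -0.022, 0.707]
contact_force: [1.0, 1.3, -0.1]
opening: 0.569
```

>>> carry_out:
  offset:
    - [0.03,-0.04,-0.05]
    - [0.03,-0.05,-0.03]
    - [0,0,-0.03]
    - [0,0,-0.03]
    - [0,0,0]
    - [0,0,0]
  twist: [0,0,0,0,0,0]

```text
clock: 1.85
tool_pos: [0.5269, 0.1556, 0.1067]
eef_rot: [-0.707, 0.019, -0.02, 0.707]
contact_force: [1.0, 0.5, -0.4]
opening: 0.569
```

```bash
python3 - <<'E'
from h import *
a=shot("top","t1.png",(170,120,370,250),3.5); b=shot("scene","s1.png",(170,120,420,310),3)
s=get_state();print(s['tool_pos'].round(4),rot(s['eef_rot']).round(3)[:,0],s['contact_force'],s['opening'],s['clock'])
E
```

```text
[0.5273 0.1558 0.1072] [ 0.998 -0.056  0.002] [0.36469009 0.42413649 0.08468499] 0.5682639056722038 1.95
```

View pics/s1.png

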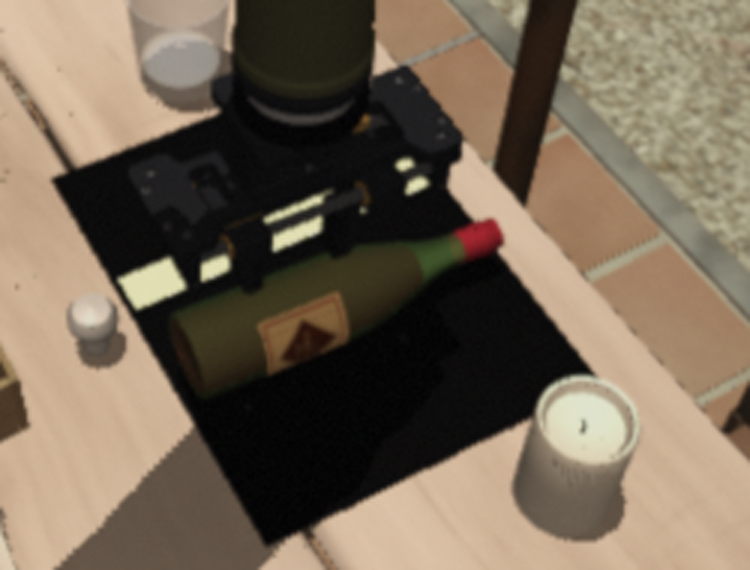

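View pics/t1.png

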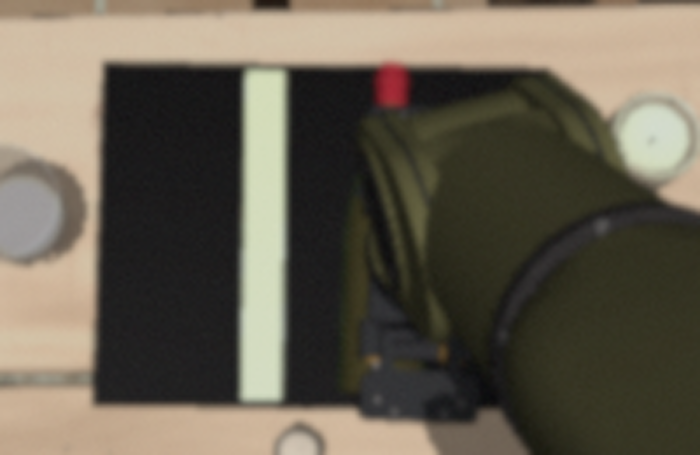

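The fingers are above the bottle, spanning its straight part (fingertips at about (250,265) and (345,235) in the scene crop). The candle and tumbler are clear. I'll descend to light contact.

>>> carry_out:
  offset:
    - [0,0,-0.02]
    - [0,0,-0.017]
    - [0,0,-0.003]
    - [0,0,-0.002]
    - [0,0,0]
  twist: [0,0,0,0,0]

```text
clock: 2.58
tool_pos: [0.5263, 0.1558, 0.0662]
eef_rot: [-0.706, 0.02, -0.02, 0.707]
contact_force: [-4.7, 0.4, 18.0]
opening: 0.562
```

>>> carry_out:
  offset:
    - [0,0.004,0]
    - [0,0.008,0]
    - [0,0.008,0]
    - [0,0.006,0]
    - [0,0,0]
  twist: [0,0,0,0,0]

```text
clock: 3.2
tool_pos: [0.528, 0.1829, 0.0663]
eef_rot: [-0.706, 0.018, -0.021, 0.708]
contact_force: [-0.6, 0.5, 15.9]
opening: 0.567
```

```bash
python3 - <<'E'
from h import *
a=shot("scene","s2.png",(170,120,420,310),3)
E
```

```text
(no output)
```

View pics/s2.png

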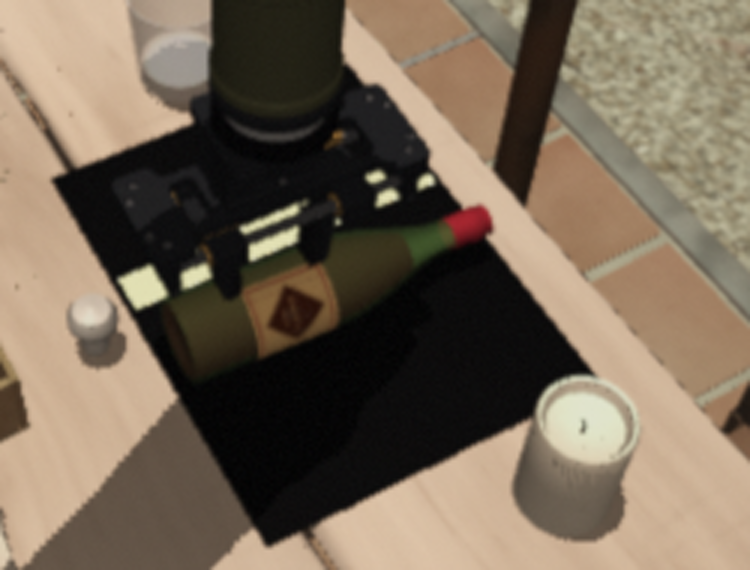

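It rolls cleanly: the label turned towards the top and the bottle moved about 13 mm. I'll do a full repeat stroke: lift, go back, touch down, stroke.

>>> carry_out:
  offset:
    - [0,0,0.012]
    - [0,-0.016,0]
    - [0,0,-0.012]
    - [0,0.006,0]
    - [0,0.009,0]
    - [0,0.01,0]
    - [0,0.007,0]
    - [0,0,0]
  twist: [0,0,0,0,0,0,0,0]

```text
clock: 4.25
tool_pos: [0.5297, 0.1988, 0.0662]
eef_rot: [-0.706, 0.018, -0.022, 0.708]
contact_force: [-0.2, 1.0, 24.5]
opening: 0.569
```

>>> carry_out:
  offset:
    - [0,0,0.012]
    - [0,-0.016,0]
    - [0,0,-0.012]
    - [0,0.006,0]
    - [0,0.009,0]
    - [0,0.01,0]
    - [0,0.007,0]
    - [0,0,0]
  twist: [0,0,0,0,0,0,0,0]

```text
clock: 5.25
tool_pos: [0.5292, 0.2149, 0.0662]
eef_rot: [-0.706, 0.018, -0.022, 0.708]
contact_force: [0.1, 0.4, 27.7]
opening: 0.567
```

```bash
python3 - <<'E'
from h import *
a=shot("scene","s3.png",(170,120,420,310),3)
E
```

```text
(no output)
```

View pics/s3.png

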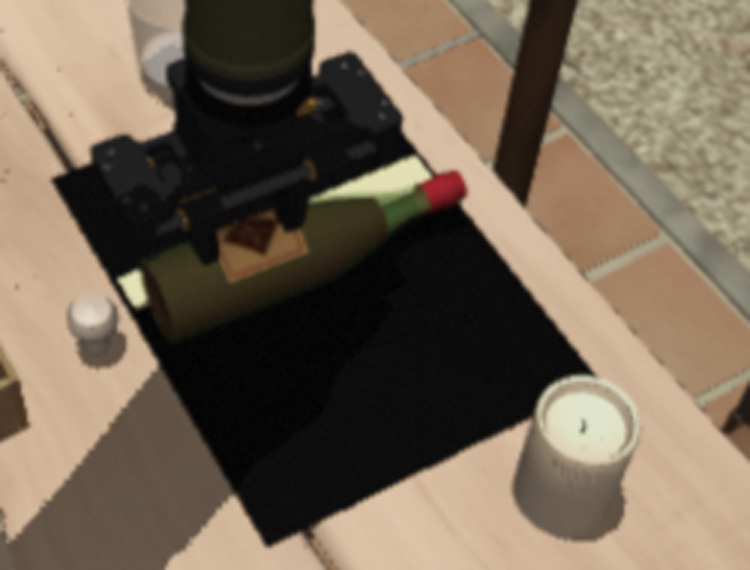

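Rolling well and staying parallel, with the label now near the top. I'll do two more strokes, pressing slightly less.

>>> carry_out:
  offset:
    - [0,0,0.012]
    - [0,-0.016,0]
    - [0,0,-0.0115]
    - [0,0.006,0]
    - [0,0.009,0]
    - [0,0.01,0]
    - [0,0.007,0]
    - [0,0,0]
  twist: [0,0,0,0,0,0,0,0]

```text
clock: 6.3
tool_pos: [0.529, 0.231, 0.0662]
eef_rot: [-0.706, 0.018, -0.022, 0.708]
contact_force: [-0.5, 0.5, 24.8]
opening: 0.565
```

>>> carry_out:
  offset:
    - [0,0,0.012]
    - [0,-0.016,0]
    - [0,0,-0.012]
    - [0,0.006,0]
    - [0,0.009,0]
    - [0,0.01,0]
    - [0,0.007,0]
    - [0,0,0]
  twist: [0,0,0,0,0,0,0,0]

```text
clock: 7.3
tool_pos: [0.5291, 0.247, 0.0662]
eef_rot: [-0.706, 0.018, -0.022, 0.708]
contact_force: [0.2, 0.2, 23.4]
opening: 0.567
```

```bash
python3 - <<'E'
from h import *
a=shot("scene","s4.png",(170,90,420,280),3); shot("top","t4.png",(170,120,370,250),3.5)
E
```

```text
(no output)
```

View pics/s4.png

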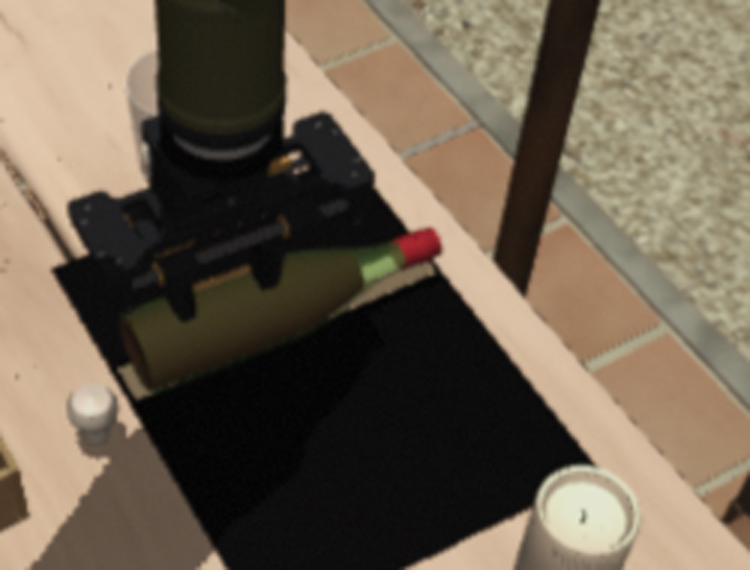

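```bash
python3 - <<'E'
from h import *
for u,v in [(430,245),(138,350)]: print(px2w("scene",170+u/3,90+v/3,.035).round(4))
for u,v in [(441,275),(128,384)]: print(px2w("scene",170+u/3,90+v/3,.004).round(4))
E
```

```text
[0.6971 0.2359 0.035 ]
[0.4659 0.2557 0.035 ]
[0.7055 0.2277 0.004 ]
[0.4552 0.2538 0.004 ]
```

View pics/t4.png

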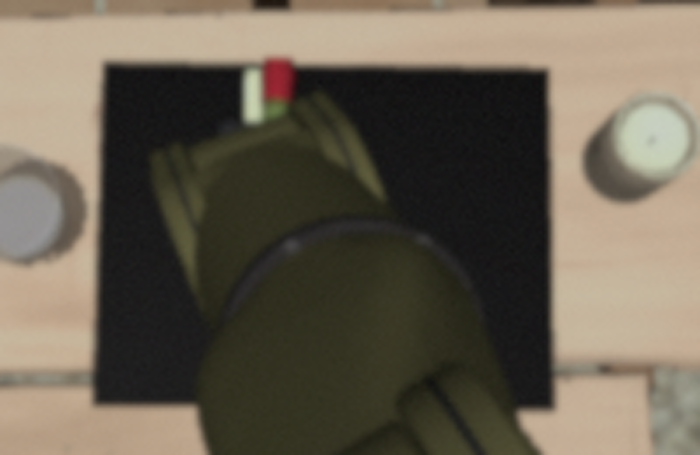

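The top crop shows the capsule at column ~278 against the band centre at ~266, so about 8 mm remain. That agrees with the stroke count. One short stroke of 17 mm at the fingertips will close it, then I'll lift straight up.

>>> carry_out:
  offset:
    - [0,0,0.012]
    - [0,-0.016,0]
    - [0,0,-0.012]
    - [0,0.005,0]
    - [0,0.006,0]
    - [0,0.004,0]
    - [0,0.002,0]
    - [0,0,0]
  twist: [0,0,0,0,0,0,0,0]

```text
clock: 8.4
tool_pos: [0.5281, 0.2469, 0.0659]
eef_rot: [-0.706, 0.019, -0.021, 0.708]
contact_force: [-1.5, -0.6, 22.3]
opening: 0.565
```

>>> carry_out:
  offset:
    - [0,0,0.005]
    - [0,0,0.02]
    - [0,0,0.05]
    - [0,0,0.05]
    - [0,-0.06,0]
    - [0,-0.06,0]
    - [0,-0.06,0]
    - [0,0,0]
  twist: [0,0,0,0,0,0,0,0]

```text
clock: 9.4
tool_pos: [0.5256, 0.0593, 0.1883]
eef_rot: [0.708, -0.025, 0.023, -0.705]
contact_force: [-0.3, 1.4, -0.1]
opening: 0.567
```

```bash
python3 - <<'E'
from h import *
shot("top","t5.png",(170,120,370,250),3.5); shot("scene","s5.png",(170,90,420,280),3)
E
```

```text
(no output)
```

View pics/t5.png

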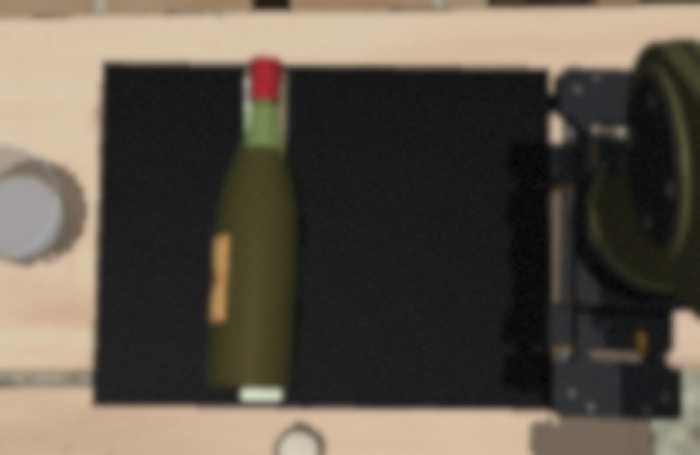

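```bash
python3 - <<'E'
from h import *
def q(u,v,z): return px2w("top",170+u/3.5,120+v/3.5,z)[:2]
c=q(265.5,60,.035); bL,bR=q(208,384,.035),q(290,386,.035); b=(bL+bR)/2; print(c,bL,bR,b)
f=q(265.5,68,.004); n=q(262,401,.004); print(f,n)
# cross-section points at mid
mid=b+(c-b)*80/241; x=(f-n)/np.linalg.norm(f-n); y=np.array([-x[1],x[0]])
a=(c-b)/np.linalg.norm(c-b)
print("x,y in band",(mid-n)@x-.005,(mid-n)@y,"yaw",np.arcsin(x[0]*a[1]-x[1]*a[0]))
E
```

```text
[0.69962408 0.24344929] [0.46348907 0.28854762] [0.46095126 0.23032451] [0.46222016 0.25943607]
[0.70224478 0.2435115 ] [0.45161777 0.25057816]
x,y in band 0.08427307144301406 0.006069645339340281 yaw -0.03904999955204078
```

View pics/s5.png

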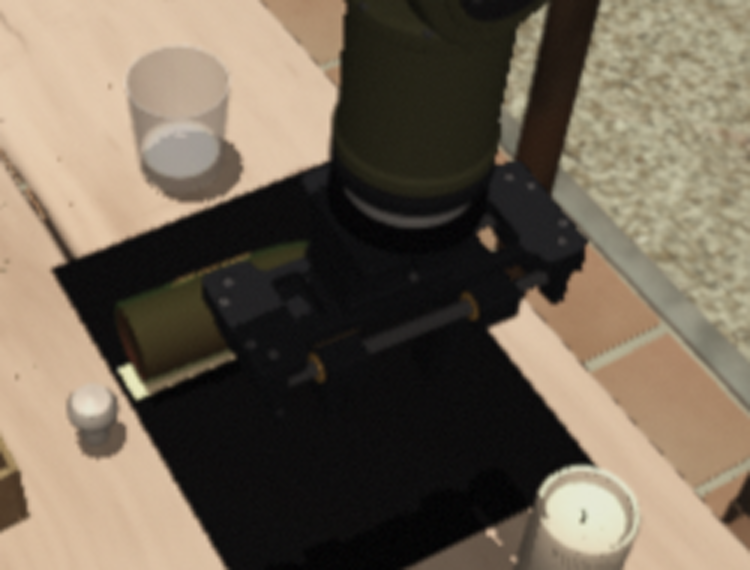

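The estimate for the mid point is y = +6 mm (limit 15), x = 84 mm and yaw = 0.04 rad, all inside tolerance. I'll check that the bottle is still, and hand in.

```bash
python3 - <<'E'
from h import *
a=snapshot("top").astype(float)
for _ in range(8): b=snapshot("top").astype(float)
d=np.abs(a-b)[130:240,220:265]; print(d.mean(),d.max())
m=cv2.cvtColor(cv2.imread("pics/t5.png"),cv2.COLOR_BGR2RGB); c=cv2.resize(m,(200,130),interpolation=cv2.INTER_AREA)
print(np.abs(c-b[120:250,170:370])[10:120,50:95].mean())
s=get_state(); print(s['clock'],s['contact_force'].round(1))
if d.mean()<3: job.finish_job()
E
```

```text
1.0645791245791245 6.0
1.0702356902356902
9.95 [-0.3  0.4 -0.1]
the job is handed in; nothing more can be done
```

I rolled the half bottle about 90 mm to the left in six short strokes, with two spread fingertips pressing 16–28 N on its top. It now lies along the cream band. I then lifted the hand straight up and moved it aside, and handed the job in at about 10 s.

**Last checks, from the top picture:**
- **Position:** the bottle's mid point is about 6 mm left of the band's centre line (limit 15 mm) and at x ≈ 84 mm along the band (allowed 40–120 mm).
- **Angle:** its axis is about 0.04 rad off the band's (limit 0.2 rad).
- **At rest:** pictures taken 0.4 s apart differ only by noise, and the tool force is near zero.
- **Other objects:** I saw no movement of the candle, tumbler or stopper in the pictures, but I did not measure them again.

**Disagreements:**
- **Last stroke:** before it, the cameras differed on the distance left. The top view and the stroke count gave about 8 mm, while a rougher reading from the scene view had the bottle already at the centre line or slightly past it. That fits the 6 mm overshoot, which I left because it was well inside the limit.
- **Final position:** it rests on the top view alone, because the hand hid much of the bottle and band in the scene view.

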